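# Gauge the gap under a sprung hold-down pad

## Robot

A 6-joint arm with a two-finger parallel gripper is mounted at the origin on the work surface. World frame = base frame: x ahead of the robot, y to its left, z up, the work surface at z = 0. Lengths are in mm, angles in rad, forces in N, time in s.
With the tool pointing down it reaches from about 400 to 925 mm from the base axis. Payload 12.5 kg.
Tool frame: the origin (TCP) lies midway between the tips of the shut fingers; the grasp point (between the pads) lies 19 mm behind it; z points along the fingers, y is the line along which they close (so a half turn about z gives the same grasp; the last joint's range is limited). The gripper opens to 95 mm and grips with 3 to 60 N. Pads are 20 mm wide; open, the fingers measure 119 mm over their backs; the gripper's body (75 mm by 180 mm) begins 59 mm behind the grasp point.
Start: joints at [-1.398, 0.491, 1.559, -0, 1.092, -0.106], TCP at [172.024, -600.878, 214.661] pointing down, gripper open.
Joint ranges: [-3.1, 3.1], [-0.84, 2.19], [0.05, 2.79], [-1.13, 4.28], [0.06, 2.93], [-2.69, 2.69]. Speed limits (rad/s): [2.22, 2.22, 2.79, 3.14, 3.14, 3.14].

## Interface

Orientations are given as [roll, pitch, yaw] about the fixed x, y, z axes, in that order (R = Rz(yaw) Ry(pitch) Rx(roll)).
In Python, from cell import state, read_camera, camera_info, env gives the robot as it stands.
- The arm moves only by the tool move_arm, never from a script. Its argument "commands" is a list of rows, each a list of 3 entries, a list of its own where there are three numbers: the shift along the world's x, y, z in cm, then the turn, a rotation vector about the world's x, y, z in degrees, then the opening, from 0 (shut) to 1 (fully open). A call has 1 to 10 rows; each row shifts and turns the commanded pose from where the row before left it; what a row does not reach is not made up. A row lasts 1/10 s, in which the tool goes at most 50 mm and 8.59 degrees, less where a joint would pass 70% of its speed; a pose out of reach is approached as far as the arm can. A call with a gripper value outside its range is refused whole. The fingers move at their own pace and stop on an object; the grip force is fixed at half the most. Time passes only in rows, so rows that do not move let the fingers close. It gives the time, the measured TCP pose, the force, the opening and the grip force at its end, in the units of the state.
- state(): the state, without advancing time (a new reading comes with each control period).
- read_camera(name): name is "scene" or "top"; returns the picture (480x640x3 uint8, blue, green, red); there is no depth.
- camera_info(name): a dict with "K" (3x3 intrinsics, pixels), "cam_to_world" (4x4, takes a point from camera to world coordinates). Camera axes: x right, y down, z forward; pixel columns grow to the right and rows downward; lengths in mm; the calibration is good to about 2 mm. A picture is of the moment at which its call begins. camera_info takes no time and is no camera call.
- env.job_done(): hands the job in; it is judged then, once.
The state is a dict: "t": time; "joints": joint angles; "qvel": joint speeds; "tau": joint torques, N m; "eef_pos": TCP position; "tcp_rot": TCP orientation; "ft_force": force on the tool from outside, world axes, zero at the start; "moment": the same for the moment, N m; "opening": opening from 0.0 (shut) to 1.0 (fully open); "grip_force": force on a finger pad.
Only numpy, scipy, OpenCV 4.12 (cv2) and the standard library are available. Lean on these libraries where they do the work, as an engineer would, in place of code of your own. Each camera call takes 0.05 s, during which the arm holds its last target. There are 200 camera calls.

## Task

Pick up the red-handled taper gauge and slide its thin nose, flat on the fixture's lower plate and straight down the middle, from the end with the yellow lines into the gap under the brass sprung pad until it drags snugly and the pad just rides up on it, by a millimetre or two. Do not force it further, leave the hammer, brass disc and punch alone, and finish while still gripping the gauge and holding it at that depth for the reading.

Things in the scene. Friction and masses are not known exactly. Their poses are not given: they have to be found in the camera images.
- gauge: Loose taper gauge, 0.12 kg, flat on the bench at first. Origin: on its underside below the handle's middle; x points along the blade to its nose, z up. Handle: upright red block 36 (x) x 16 (y) x 50 mm high. Blade: light metal, dark cross marks, 20 mm wide, x = 18 to 128 mm; underside flat, level with the handle's foot; top slopes 1 in 12, from 2 mm thick at the nose to 11.2 mm at the handle.
- nose (a point): The nose of the gauge, middle of its lower edge: x = 128 mm, y = 0, z = 0 in the gauge's frame.
- grip (a point): Where to grip the gauge: in the handle's middle, 32 mm above the gauge's underside, fingers closing along the gauge's y across the 16 mm.
- fixture: Steel fixture fixed to the bench, 92 mm high. Origin: on the bench below the pad's centre; x is the way the gauge slides in, z up. Lower plate 14 mm thick, x = -55 to +85 mm, 130 mm wide (y). Two 16 mm columns at x = 0, y = +-52 mm carry a blue crosshead (30 mm along x; its clamps 26 mm across). The tunnel between the columns is open at both ends.
- crosshead: Blue crosshead clamped across the columns, 58 to 74 mm above the bench plus up to 2.5 mm; it carries the brass pad below it on a spring and stem. Origin and axes as the fixture's, but 0 to 2.5 mm higher. It does not move.
- mouth (a point): Point on the lower plate's top face (14 mm above the bench) straight below the pad's front lower edge, in the middle: x = -20, y = 0 mm in the fixture's frame. Here the gauge goes in, moving along the fixture's +x. The plate reaches 35 mm out in front of it. Two yellow lines 26 mm apart mark the lane there; this end faces the robot's right (-y), within 25 degrees.
- pad_edge (a point): Middle of the front lower edge of the brass pad (40 mm along x, 70 mm wide, 8 mm thick), right above the mouth; it moves with the pad. Its height over the mouth is the gap, 4.5 to 7 mm before the gauge lifts the pad, different every time.
- pad (a joint): Lift of the brass pad from rest, in m: 0 at rest, at most 0.008. A spring holds it down with about 5 N at rest and 1 N more per mm of lift. The gauge's slope meets the pad's front edge when the nose is 12 x (gap - 2 mm) past the mouth, and each further 12 mm lifts the pad 1 mm.
- hammer: Loose bystander: club hammer lying on the bench, black head 45 x 100 x 45 mm, orange handle, 220 mm long in all; origin on the bench below its middle.
- disc: Loose bystander: brass disc, 68 mm across and 6 mm thick; origin at the centre of its underside.
- punch: Loose bystander: square light-metal punch lying flat, 90 x 10 x 10 mm; origin at the centre of its underside.
Not all that is in view belongs to the job. There is more than one size of the gauge; the one meant has the size given above.

How it is judged:
By the outcome, as a careful person would: the job done as asked, in the order asked, and still so for the second after the job is handed in, while the arm keeps its last pose, push and grip.
It also fails if it takes over 42 s, if anything falls off the work surface, if the arm or the gripper's body presses on something with over 40 N, if the wrist force passes 120 N, or if a joint passes its speed limit or range.

## Working session

There is one attempt and no reset: what is moved stays moved. The work goes in short steps, Python scripts to look and compute and a tool call to move; the robot and the scene stay as the last step left them, time stands still between calls to the robot, and variables do not carry over. Pictures are saved under pics/ and viewed, at most 10 in all, crops included, and the job is handed in when it is done.

Besides the shell and the picture viewer there is one more tool, called after "Call:" by a JSON object that holds its "op" and its "data". move_arm: Moves the arm, as the interface text tells. Its arguments: {"type":"object","properties":{"commands":{"type":"array"}},"required":["commands"]}

```bash
mkdir -p pics; cat > h.py <<'E'
import numpy as np,cv2
from cell import state,read_camera,camera_info,env
def ray(n,u,v,z):
    c=camera_info(n);K=np.array(c["K"]);T=np.array(c["cam_to_world"])
    d=T[:3,:3]@np.linalg.solve(K,[u,v,1]);o=T[:3,3]
    return (o+d*(z-o[2])/d[2]).round(1)
def proj(n,p):
    c=camera_info(n);K=np.array(c["K"]);T=np.array(c["cam_to_world"])
    q=K@(T[:3,:3].T@(np.array(p,float)-T[:3,3]));return (q[:2]/q[2]).round(1)
E
python3 - <<'E'
from h import *
for n in("scene","top"):
    cv2.imwrite(f"pics/{n}0.png",read_camera(n)); c=camera_info(n); print(n,c)
print(state())
E
```

```text
scene {'K': array([[473.67663291,   0.        , 320.64152334],
       [  0.        , 473.67663291, 244.6322886 ],
       [  0.        ,   0.        ,   1.        ]]), 'cam_to_world': array([[-8.17466168e-01,  3.48027957e-01, -4.58939652e-01,
         1.00502544e+03],
       [ 5.75808733e-01,  5.13038508e-01, -6.36581332e-01,
         5.39604327e+02],
       [ 1.39056141e-02, -7.84645162e-01, -6.19789161e-01,
         6.49987719e+02],
       [ 0.00000000e+00,  0.00000000e+00,  0.00000000e+00,
         1.00000000e+00]])}
top {'K': array([[572.10690008,   0.        , 324.10152567],
       [  0.        , 572.10690008, 241.04789753],
       [  0.        ,   0.        ,   1.        ]]), 'cam_to_world': array([[-1.41416781e-01, -9.69601223e-01,  1.99686659e-01,
         3.92509374e+02],
       [-9.89945406e-01,  1.39133544e-01, -2.54941335e-02,
        -5.45445018e+01],
       [-3.06396946e-03, -2.01284189e-01, -9.79528094e-01,
         9.46764135e+02],
       [ 0.00000000e+00,  0.00000000e+00,  0.00000000e+00,
         1.00000000e+00]])}
{'t': 0.1, 'joints': array([-1.39762495e+00,  4.91510857e-01,  1.55938104e+00,  2.67975897e-07,
        1.09167319e+00, -1.05614931e-01]), 'qvel': array([-0.00142836, -0.00027886, -0.00103944, -0.00028791, -0.00077708,
       -0.00063826]), 'tau': array([ 1.67568433e-03, -6.13624620e+01, -2.58606827e+01,  6.93969615e-02,
        4.70168923e-02, -5.97924782e-05]), 'eef_pos': array([ 171.97079215, -600.66343493,  214.11555646]), 'tcp_rot': array([-3.14062566e+00, -1.02749052e-04,  2.78786134e-01]), 'ft_force': array([-0.78249582,  0.21911632, -0.50727782]), 'moment': array([ 0.02809098,  0.00801973, -0.00056732]), 'grip_force': 0.0, 'opening': 0.9995493603815188}
```

View pics/top0.png

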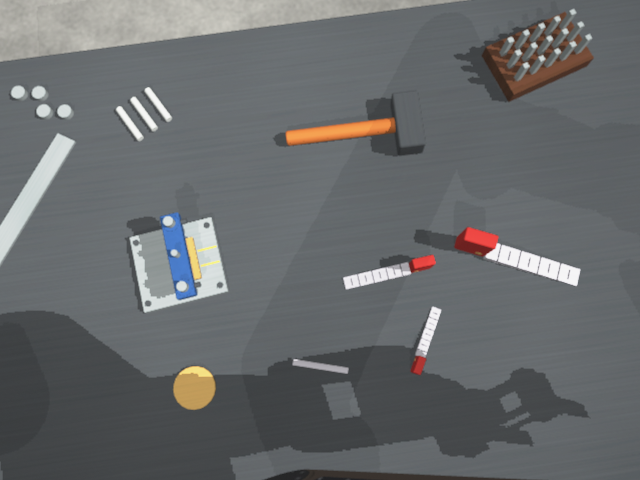

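View pics/scene0.png

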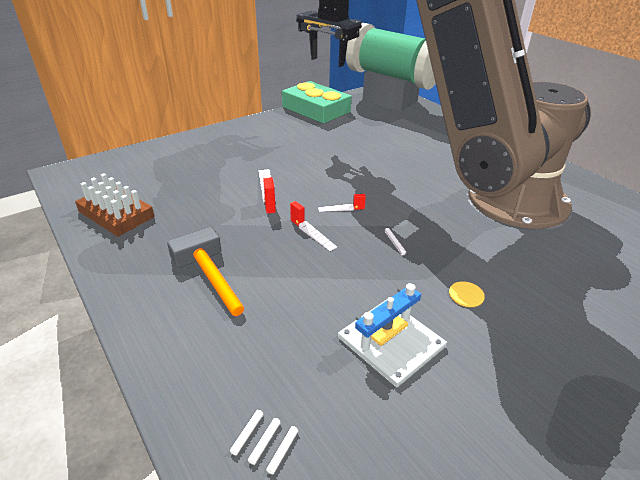

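The top view shows three gauges: a middle one (nose 345,283; handle 424,263), a large one (nose 579,275; handle 478,240) and a small one (nose 436,309; handle 419,366). The fixture is at about (178,262), with its yellow lines on the right. I'll enlarge crops of these.

```bash
python3 - <<'E'
from h import *
im=cv2.imread("pics/top0.png")
a=cv2.resize(im[195:325,115:245],None,fx=4.5,fy=4.5,interpolation=cv2.INTER_CUBIC)
cv2.imwrite("pics/fix.png",a)
b=cv2.resize(im[240:300,335:445],None,fx=7,fy=7,interpolation=cv2.INTER_CUBIC)
cv2.imwrite("pics/g.png",b)
for nm,n,h in(("mid",(345,283),(411,268)),("big",(579,275),(489,252)),("small",(436,309),(421,358))):
    p=ray("top",*n,0);q=ray("top",*h,6);print(nm,p,q,np.linalg.norm((p-q)[:2]))
E
```

```text
mid [ 510.  -103.5    0. ] [ 518.5 -215.5    6. ] 112.32208153341888
big [ 468.  -491.6    0. ] [ 526.7 -349.1    6. ] 154.11664413683553
small [ 446.1 -245.6    0. ] [ 371.8 -206.3    6. ] 84.05343538487882
```

View pics/fix.png

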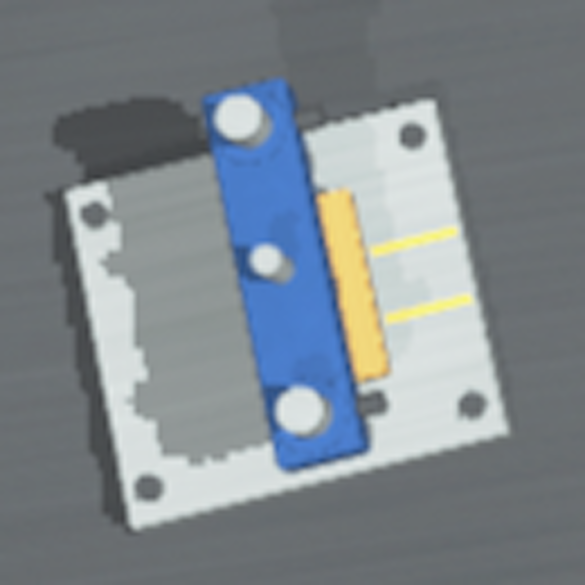

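View pics/g.png

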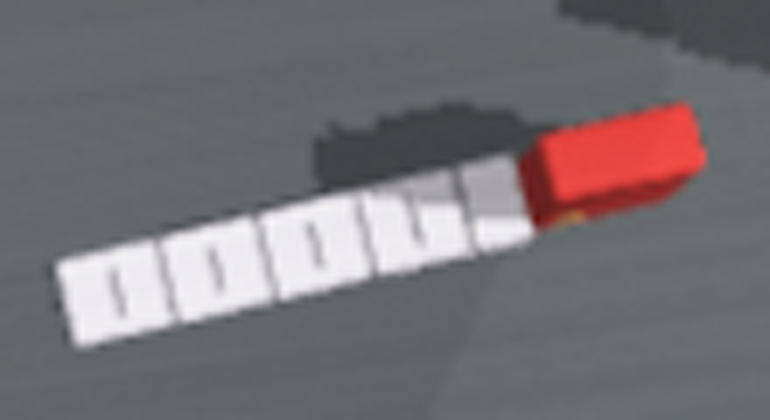

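The middle gauge has a 110 mm blade, so it is the one. In the crops its nose corners are at (57,262) and (78,347), and the fixture plate corners at (437,98), (508,433), (132,530) and (67,190).

```bash
python3 - <<'E'
from h import *
F=lambda x,y,z:ray("top",115+(x+.5)/4.5-.5,195+(y+.5)/4.5-.5,z)
G=lambda x,y,z:ray("top",335+(x+.5)/7-.5,240+(y+.5)/7-.5,z)
A,B,C,D=[F(*p,14) for p in((437,98),(508,433),(132,530),(67,190))]
print(A,B,C,D,[np.linalg.norm(v) for v in(A-B,B-C,C-D,D-A)])
d=(D+C-A-B);print("fix dir",np.degrees(np.arctan2(d[1],d[0])));e=A-B;print("edge perp",np.degrees(np.arctan2(e[1],e[0]))+90)
L=[F(*p,14) for p in((457,231),(375,250),(472,299),(388,319))];print("lines",L)
for a,b in((0,1),(2,3)):v=L[b]-L[a];print(np.degrees(np.arctan2(v[1],v[0])))
print("front mid",(A+B)/2,(L[0]+L[2])/2)
for p in((240,119,92),(300,411,92)):print("columns top",F(*p))
n=(G(57,262,2)+G(78,347,1.5))/2;print("nose",n)
T=[G(*p,50) for p in((545,138),(688,103),(706,155),(556,205))];print(T,np.mean(T,0))
for p in((57,262,2),(78,347,2),(517,155,11),(533,240,11)):print(G(*p))
h=np.mean(T,0);v=n-h;print(np.degrees(np.arctan2(v[1],v[0])),np.hypot(v[0],v[1]))
E
```

```text
[651.4 102.1  14. ] [522.8  89.4  14. ] [507.1 227.6  14. ] [635.9 241.6  14. ] [np.float64(129.22557796349764), np.float64(139.0889283875607), np.float64(129.55863537410383), np.float64(140.35846964112997)]
fix dir 96.41038215398628
edge perp 95.64000470226472
lines [array([599.9, 100. ,  14. ]), array([597.1, 130.7,  14. ]), array([573.8,  97.2,  14. ]), array([570.8, 128.5,  14. ])]
95.21125586158665
95.47488398189809
front mid [587.1   95.75  14.  ] [586.85  98.6   14.  ]
columns top [631.9 156.5  92. ]
columns top [529.1 145.3  92. ]
nose [ 509.85 -102.15    1.75]
[array([ 526.1, -212.6,   50. ]), array([ 529.4, -246.2,   50. ]), array([ 517.1, -248.1,   50. ]), array([ 510.6, -212.5,   50. ])] [ 520.8  -229.85   50.  ]
[ 520.2 -101.2    2. ]
[ 499.5 -103.1    2. ]
[ 528.8 -212.3   11. ]
[ 508.3 -212.5   11. ]
94.90100131625374 128.16860965150553
```

Call:
{"op": "move_arm", "data": {"commands": [[[2.5,2.65,0],[0,0,5.64],0.7],[[2.5,2.65,0],[0,0,5.64],0.7],[[2.5,2.65,0],[0,0,5.64],0.7],[[2.5,2.65,0],[0,0,5.64],0.7],[[2.5,2.65,0],[0,0,5.64],0.7],[[2.5,2.65,0],[0,0,5.64],0.7],[[2.5,2.65,0],[0,0,5.64],0.7]]}}

```text
t: 0.8
eef_pos: [347.8, -414.1, 214.5]
tcp_rot: [-3.141, -0.0, 0.972]
ft_force: [0.5, -1.3, -0.2]
opening: 0.703
grip_force: 0.0
```

Call:
{"op": "move_arm", "data": {"commands": [[[2.5,2.65,0],[0,0,5.64],0.7],[[2.5,2.65,0],[0,0,5.64],0.7],[[2.5,2.65,0],[0,0,5.64],0.7],[[2.5,2.65,-2],[0,0,5.64],0.7],[[2.5,2.65,-3],[0,0,5.64],0.7],[[2.5,2.65,-3],[0,0,5.64],0.7],[[2.4,2.6,-3],[0,0,5.64],0.7],[[0,0,0],[0,0,0],0.7],[[0,0,0],[0,0,0],0.7]]}}

```text
t: 1.7
eef_pos: [521.0, -229.7, 103.9]
tcp_rot: [-3.14, -0.001, 1.658]
ft_force: [-0.3, 0.0, 0.1]
opening: 0.697
grip_force: 0.0
```

Call:
{"op": "move_arm", "data": {"commands": [[[0,0,-2.5],[0,0,0],0.7],[[0,0,-2.5],[0,0,0],0.7],[[0,0,-2],[0,0,0],0.7],[[0,0,-1.5],[0,0,0],0.7],[[0,0,-0.6],[0,0,0],0.7],[[0,0,0],[0,0,0],0.7],[[0,0,0],[0,0,0],0.4],[[0,0,0],[0,0,0],0.2],[[0,0,0],[0,0,0],0.0],[[0,0,0],[0,0,0],0.0]]}}

```text
t: 2.7
eef_pos: [521.2, -230.5, 14.1]
tcp_rot: [3.141, 0.0, 1.657]
ft_force: [0.2, -0.9, 0.5]
opening: 0.423
grip_force: 0.0
```

Call:
{"op": "move_arm", "data": {"commands": [[[0,0,0],[0,0,0],0.0],[[0,0,0],[0,0,0],0.0],[[0,0,0],[0,0,0],0.0],[[0,0,0],[0,0,0],0.0]]}}

```text
t: 3.1
eef_pos: [521.0, -230.3, 13.7]
tcp_rot: [3.142, -0.0, 1.657]
ft_force: [0.1, 0.9, 0.1]
opening: 0.166
grip_force: 30.0
```

Call:
{"op": "move_arm", "data": {"commands": [[[0,0,1],[0,0,0],0.0],[[0,0,2],[0,0,0],0.0],[[1,2,1],[0,0,0.3],0.0],[[1.4,3,0],[0,0,0.4],0.0],[[1.4,3,0],[0,0,0.4],0.0],[[1.4,3,0],[0,0,0],0.0],[[1.4,3,0],[0,0,0],0.0],[[1.0,2.2,0],[0,0,0],0.0],[[0.6,1.2,0],[0,0,0],0.0],[[0,0,0],[0,0,0],0.0]]}}

```text
t: 4.1
eef_pos: [603.5, -55.3, 54.0]
tcp_rot: [3.141, 0.0, 1.678]
ft_force: [-0.5, -0.2, -1.9]
opening: 0.162
grip_force: 30.0
```

```bash
python3 - <<'E'
from h import *
s=state();print(s["eef_pos"],np.degrees(s["tcp_rot"]),s["ft_force"],s["moment"])
a=read_camera("top");b=read_camera("scene");cv2.imwrite("pics/t1.png",a);cv2.imwrite("pics/s1.png",b)
print(proj("top",(590,70,40)),proj("scene",(590,70,40)))
cv2.imwrite("pics/t1c.png",cv2.resize(a[200:320,120:320],None,fx=4,fy=4,interpolation=cv2.INTER_CUBIC))
cv2.imwrite("pics/s1c.png",cv2.resize(b[220:400,260:460],None,fx=3.3,fy=3.3,interpolation=cv2.INTER_CUBIC))
E
```

```text
[603.4565835  -55.33337149  54.00531396] [1.79969586e+02 7.18764918e-03 9.61389931e+01] [-0.48754706 -0.16281156 -1.93545643] [-0.03204346 -0.11744405  0.0085928 ]
[232.2 246.2] [353.6 295.6]
```

View pics/t1c.png

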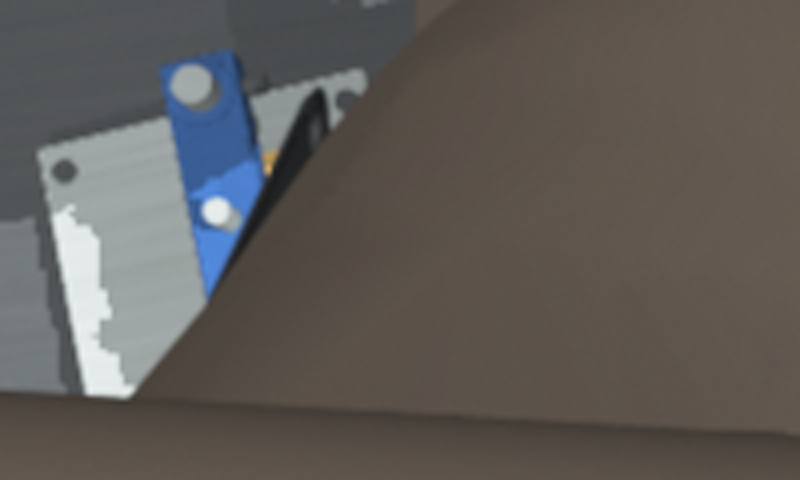

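View pics/s1c.png

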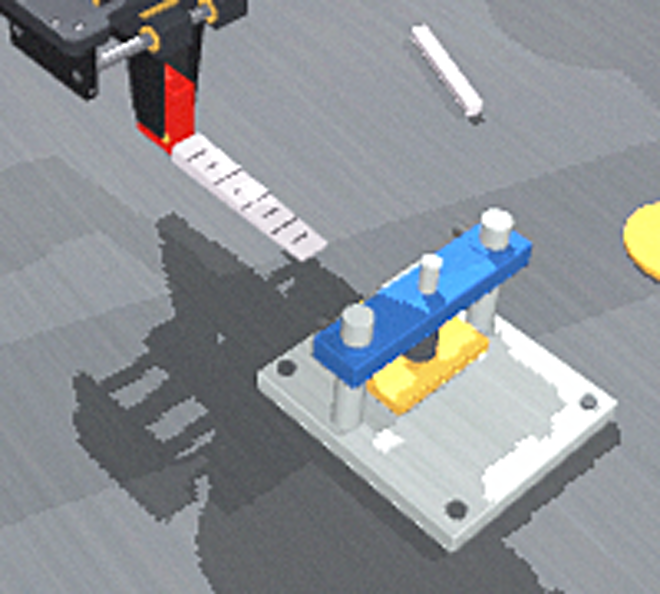

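In the top view the arm hides the gauge. The scene crop shows the gauge level in the grip, with nose corners at (327,243) and (303,260). Plate corners are at (616,403), (452,540) and (258,377), and column tops at (497,217) and (357,315).

```bash
python3 - <<'E'
from h import *
S=lambda x,y,z:ray("scene",260+(x+.5)/3.3-.5,220+(y+.5)/3.3-.5,z)
n=[S(327,241,42.4),S(303,259,42.4)];print("nose",n,np.mean(n,0))
hl=[S(200,134,51.5),S(172,152,51.5)];print("heel",hl)
c=[S(497,215,92),S(357,313,92)];print("col",c,np.mean(c,0))
P=[S(616,403,14),S(452,540,14),S(258,377,14)];print(P, "centre",(P[0]+P[2])/2)
d=P[1]-P[2];print(np.degrees(np.arctan2(d[1],d[0])));d=c[1]-c[0];print(np.degrees(np.arctan2(d[1],d[0]))+90)
d=n[0]-hl[0];print(np.degrees(np.arctan2(d[1],d[0])));d=n[1]-hl[1];print(np.degrees(np.arctan2(d[1],d[0])))
E
```

```text
nose [array([579.2,  71.3,  42.4]), array([599. ,  74.9,  42.4])] [589.1  73.1  42.4]
heel [array([590.9, -35.2,  51.5]), array([613.8, -31.1,  51.5])]
col [array([528.3, 144.5,  92. ]), array([633.3, 156.9,  92. ])] [580.8 150.7  92. ]
[array([510.3, 229.7,  14. ]), array([638.6, 243.8,  14. ]), array([654.3, 109.3,  14. ])] centre [582.3 169.5  14. ]
96.65792727582856
96.73516370610207
96.26932501703452
97.94840387389172
```

Call:
{"op": "move_arm", "data": {"commands": [[[-0.1,1.2,0],[0,0,0.1],0.0],[[-0.2,2,0],[0,0,0.1],0.0],[[-0.2,1.4,0],[0,0,0],0.0],[[0,0,-1],[0,0,0],0.0],[[0,0,-0.8],[0,0,0],0.0],[[0,0,-0.5],[0,0,0],0.0],[[0,0,0],[0,0,0],0.0],[[0,0,0],[0,0,0],0.0]]}}

```text
t: 5.0
eef_pos: [598.0, -10.9, 30.4]
tcp_rot: [-3.141, -0.0, 1.679]
ft_force: [0.0, -0.1, -0.8]
opening: 0.168
grip_force: 30.0
```

Call:
{"op": "move_arm", "data": {"commands": [[[0,0,-0.1],[0,0,0],0.0],[[0,0,-0.05],[0,0,0],0.0],[[0,0,-0.05],[0,0,0],0.0],[[0,0,0],[0,0,0],0.0]]}}

```text
t: 5.4
eef_pos: [598.0, -10.4, 28.7]
tcp_rot: [3.141, 0.0, 1.68]
ft_force: [0.4, -0.9, -1.5]
opening: 0.169
grip_force: 30.0
```

```bash
python3 - <<'E'
from h import *
s=state();print(s["eef_pos"],np.degrees(s["tcp_rot"]),s["ft_force"],s["moment"])
b=read_camera("scene");cv2.imwrite("pics/s2.png",b)
cv2.imwrite("pics/s2c.png",cv2.resize(b[250:370,290:430],None,fx=5,fy=5,interpolation=cv2.INTER_CUBIC))
E
```

```text
[598.01775099 -10.4043446   28.71575576] [1.79991239e+02 1.26179123e-03 9.62329458e+01] [ 0.39295021 -0.94175569 -1.47051231] [-0.04531561 -0.14739688 -0.00340071]
```

View pics/s2c.png

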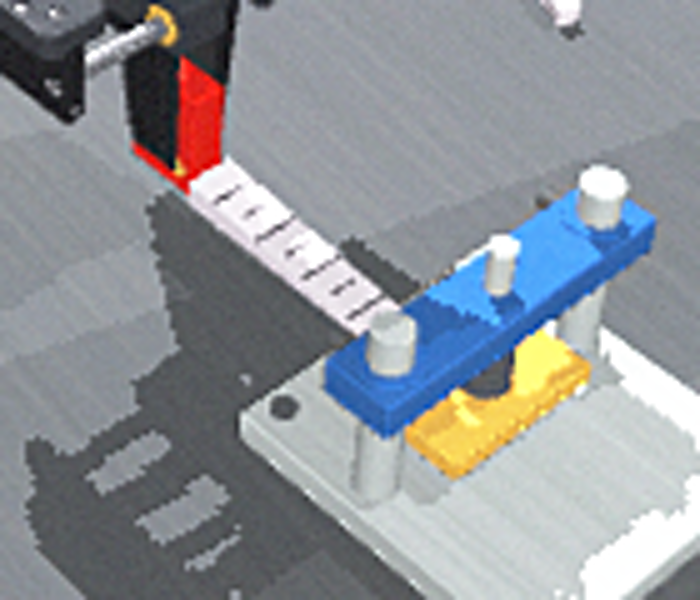

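The gauge is lined up and its nose goes behind the crosshead toward the pad. The underside is about 1 mm above the plate, so I'll lower until it touches.

Call:
{"op": "move_arm", "data": {"commands": [[[0,0,-0.03],[0,0,0],0.0],[[0,0,-0.03],[0,0,0],0.0],[[0,0,0],[0,0,0],0.0]]}}

```text
t: 5.75
eef_pos: [598.0, -10.3, 28.0]
tcp_rot: [3.142, 0.0, 1.68]
ft_force: [-0.3, 0.3, -1.0]
opening: 0.171
grip_force: 30.0
```

Call:
{"op": "move_arm", "data": {"commands": [[[0,0,-0.03],[0,0,0],0.0],[[0,0,0],[0,0,0],0.0],[[0,0,0],[0,0,0],0.0]]}}

```text
t: 6.05
eef_pos: [598.0, -10.4, 27.7]
tcp_rot: [-3.142, -0.0, 1.68]
ft_force: [0.5, 0.3, -1.3]
opening: 0.167
grip_force: 30.0
```

Call:
{"op": "move_arm", "data": {"commands": [[[0,0,-0.03],[0,0,0],0.0],[[0,0,0],[0,0,0],0.0],[[0,0,0],[0,0,0],0.0]]}}

```text
t: 6.35
eef_pos: [598.1, -10.4, 27.6]
tcp_rot: [3.141, 0.0, 1.68]
ft_force: [0.2, -0.6, 0.3]
opening: 0.165
grip_force: 30.0
```

```bash
python3 - <<'E'
from h import *
s=state();print(s["eef_pos"],np.degrees(s["tcp_rot"]),s["ft_force"],s["moment"])
E
```

```text
[598.07662348 -10.42832205  27.57409971] [1.79985453e+02 2.96816952e-03 9.62314362e+01] [ 0.22737986 -0.61505998  0.25007282] [ 0.02481729 -0.01616764 -0.03623324]
```

Call:
{"op": "move_arm", "data": {"commands": [[[-0.05,0.5,0],[0,0,0],0.0],[[-0.05,0.5,0],[0,0,0],0.0],[[-0.06,0.5,0],[0,0,0],0.0],[[-0.05,0.5,0],[0,0,0],0.0],[[0,0,0],[0,0,0],0.0]]}}

```text
t: 6.85
eef_pos: [595.8, 10.6, 27.5]
tcp_rot: [3.142, -0.0, 1.68]
ft_force: [-0.5, 0.9, 1.1]
opening: 0.166
grip_force: 30.0
```

Call:
{"op": "move_arm", "data": {"commands": [[[-0.05,0.5,0],[0,0,0],0.0],[[-0.06,0.5,0],[0,0,0],0.0],[[-0.05,0.5,0],[0,0,0],0.0],[[-0.05,0.4,0],[0,0,0],0.0],[[0,0,0],[0,0,0],0.0],[[0,0,0],[0,0,0],0.0]]}}

```text
t: 7.45
eef_pos: [593.7, 29.1, 27.5]
tcp_rot: [3.142, -0.001, 1.68]
ft_force: [0.2, 3.3, 3.6]
opening: 0.165
grip_force: 30.0
```

```bash
python3 - <<'E'
from h import *
s=state();print(s["eef_pos"],np.degrees(s["tcp_rot"]),s["ft_force"],s["moment"])
E
```

```text
[593.74653848  29.13640529  27.47843626] [ 1.79997773e+02 -3.17283514e-02  9.62302351e+01] [0.22605014 3.27529253 3.62219975] [ 0.86429631 -0.06443557 -0.04741366]
```

Call:
{"op": "move_arm", "data": {"commands": [[[-0.03,0.3,0],[0,0,0],0.0],[[0,0,0],[0,0,0],0.0],[[0,0,0],[0,0,0],0.0]]}}

```text
t: 7.75
eef_pos: [593.6, 31.6, 27.5]
tcp_rot: [3.141, -0.0, 1.679]
ft_force: [1.5, 0.6, 4.3]
opening: 0.167
grip_force: 30.0
```

Call:
{"op": "move_arm", "data": {"commands": [[[-0.03,0.3,0],[0,0,0],0.0],[[0,0,0],[0,0,0],0.0],[[0,0,0],[0,0,0],0.0]]}}

```text
t: 8.05
eef_pos: [593.3, 34.5, 27.5]
tcp_rot: [3.141, -0.0, 1.679]
ft_force: [0.2, -0.3, 5.7]
opening: 0.168
grip_force: 30.0
```

```bash
python3 - <<'E'
from h import *
s=state();print(s["eef_pos"],np.degrees(s["tcp_rot"]),s["ft_force"],s["moment"])
b=read_camera("scene");cv2.imwrite("pics/s3.png",b)
cv2.imwrite("pics/s3c.png",cv2.resize(b[270:370,310:430],None,fx=6,fy=6,interpolation=cv2.INTER_CUBIC))
E
```

```text
[593.32936316  34.52894899  27.51362084] [ 1.79982144e+02 -6.96469212e-04  9.62235707e+01] [ 0.20812938 -0.26356516  5.74661463] [ 0.16739842 -0.2694713   0.05344374]
```

View pics/s3c.png

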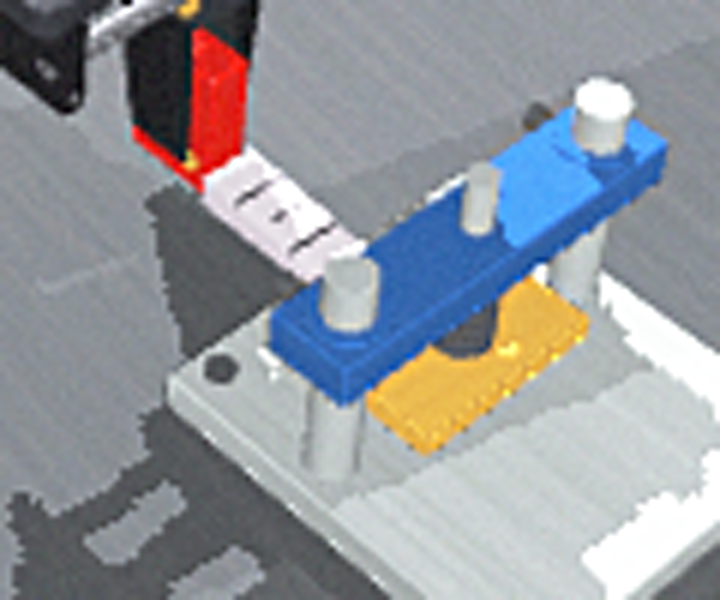

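Call:
{"op": "move_arm", "data": {"commands": [[[0,0,0.02],[0,0,0],0.0],[[-0.01,0.1,0],[0,0,0],0.0],[[-0.01,0.1,0],[0,0,0],0.0],[[-0.01,0.1,0],[0,0,0],0.0],[[0,0,0],[0,0,0],0.0]]}}

```text
t: 8.6
eef_pos: [592.8, 37.8, 27.6]
tcp_rot: [-3.141, -0.0, 1.68]
ft_force: [0.8, -1.9, 2.8]
opening: 0.166
grip_force: 30.0
```

```bash
cat > lift.py <<'E'
from h import *
def row(s): print(s["eef_pos"].round(2),s["ft_force"].round(2),s["moment"].round(2))
ref=cv2.imread("pics/s2.png")
def shift(cur,x0,x1,y0,y1):
    # ECC translation of a patch between reference and current picture, on hue-insensitive gradient
    g=lambda i:cv2.GaussianBlur(i[y0:y1,x0:x1],(3,3),0).max(2).astype(np.float32)
    W=np.eye(2,3,dtype=np.float32)
    try: c,W=cv2.findTransformECC(g(ref),g(cur),W,cv2.MOTION_TRANSLATION,(3,100,1e-5),None,3); return W[:,2].round(2),round(c,3)
    except cv2.error: return None
def gold(i):
    # bottom boundary of gold mask: mean row per column over pad's lower-right edge
    h=cv2.cvtColor(i,cv2.COLOR_BGR2HSV); m=((h[...,0]>12)&(h[...,0]<32)&(h[...,1]>110)&(h[...,2]>60)).astype(float)
    return [round(float(m[310:355,c].sum()),1) for c in range(378,408,3)]
if __name__=="__main__":
    row(state()); b=np.mean([read_camera("scene").astype(float) for _ in range(3)],0).astype(np.uint8)
    for nm,i in(("s2",ref),("s3",cv2.imread("pics/s3.png")),("now",b)):
        print(nm,"stem",shift(i,383,397,294,306),"pad",shift(i,374,412,318,350),gold(i))
E
python3 lift.py; python3 -c "
from h import *
o=np.array((580.7,150.5,0));x=np.array((-.108,.994,0));y=np.array((-.994,-.108,0))
for s in(35,-35):
  for g in(4.5,7): print(s,g,proj('scene',o+20*x+s*y+[0,0,14+g]),proj('scene',o+20*x+s*y+[0,0,22+g]))
print(proj('scene',o+85*x+65*y+[0,0,14]),proj('scene',o+85*x-65*y+[0,0,14]),proj('scene',o-55*x-65*y+[0,0,14]))"
```

```text
[592.79  37.77  27.62] [ 0.77 -1.88  2.81] [-0.07 -0.18 -0.04]
s2 stem (array([-0.,  0.], dtype=float32), 1.0) pad (array([0., 0.], dtype=float32), 1.0) [14.0, 18.0, 13.0, 12.0, 10.0, 18.0, 18.0, 15.0, 12.0, 6.0]
s3 stem (array([-0.41, -0.81], dtype=float32), 0.706) pad (array([ 0.14, -0.02], dtype=float32), 0.95) [14.0, 18.0, 15.0, 11.0, 10.0, 17.0, 18.0, 15.0, 11.0, 6.0]
now stem (array([-0.43, -1.09], dtype=float32), 0.698) pad (array([ 0.14, -0.02], dtype=float32), 0.949) [14.0, 18.0, 15.0, 11.0, 10.0, 17.0, 18.0, 15.0, 11.0, 6.0]
35 4.5 [407.2 325.6] [407.7 322.5]
35 7 [407.3 324.6] [407.9 321.5]
-35 4.5 [380.2 345.8] [380.6 342.7]
-35 7 [380.3 344.8] [380.7 341.7]
[446.9 340.3] [397.  381.8] [337.  330.8]
```

Call:
{"op": "move_arm", "data": {"commands": [[[-0.01,0.1,0],[0,0,0],0.0],[[-0.01,0.1,0],[0,0,0],0.0],[[-0.01,0.1,0],[0,0,0],0.0],[[-0.01,0.1,0],[0,0,0],0.0],[[0,0,0],[0,0,0],0.0]]}}

```text
t: 9.25
eef_pos: [592.5, 41.8, 27.6]
tcp_rot: [-3.142, -0.0, 1.68]
ft_force: [0.2, -0.0, 2.6]
opening: 0.168
grip_force: 30.0
```

```bash
cp pics/s3.png pics/ref.png; sed -i 's#pics/s2.png#pics/ref.png#' lift.py; python3 lift.py
```

```text
[592.45  41.84  27.6 ] [ 0.24 -0.02  2.62] [ 0.12 -0.17  0.04]
s2 stem (array([ 0., -0.], dtype=float32), 1.0) pad (array([-0., -0.], dtype=float32), 1.0) [14.0, 18.0, 15.0, 11.0, 10.0, 17.0, 18.0, 15.0, 11.0, 6.0]
s3 stem (array([ 0., -0.], dtype=float32), 1.0) pad (array([-0., -0.], dtype=float32), 1.0) [14.0, 18.0, 15.0, 11.0, 10.0, 17.0, 18.0, 15.0, 11.0, 6.0]
now stem (array([ 0.55, -1.5 ], dtype=float32), 0.719) pad (array([0.04, 0.1 ], dtype=float32), 0.981) [14.0, 18.0, 15.0, 11.0, 10.0, 16.0, 17.0, 15.0, 11.0, 6.0]
```

Call:
{"op": "move_arm", "data": {"commands": [[[-0.01,0.1,0],[0,0,0],0.0],[[-0.01,0.1,0],[0,0,0],0.0],[[-0.01,0.1,0],[0,0,0],0.0],[[-0.01,0.1,0],[0,0,0],0.0],[[0,0,0],[0,0,0],0.0]]}}

```text
t: 9.9
eef_pos: [592.1, 45.8, 27.6]
tcp_rot: [3.142, -0.0, 1.68]
ft_force: [0.9, 0.6, 1.1]
opening: 0.166
grip_force: 30.0
```

```bash
python3 lift.py
```

```text
[592.08  45.77  27.61] [0.89 0.59 1.14] [ 0.08 -0.11  0.01]
s2 stem (array([ 0., -0.], dtype=float32), 1.0) pad (array([-0., -0.], dtype=float32), 1.0) [14.0, 18.0, 15.0, 11.0, 10.0, 17.0, 18.0, 15.0, 11.0, 6.0]
s3 stem (array([ 0., -0.], dtype=float32), 1.0) pad (array([-0., -0.], dtype=float32), 1.0) [14.0, 18.0, 15.0, 11.0, 10.0, 17.0, 18.0, 15.0, 11.0, 6.0]
now stem (array([ 0.6 , -0.82], dtype=float32), 0.941) pad (array([0.07, 0.12], dtype=float32), 0.949) [14.0, 18.0, 15.0, 11.0, 10.0, 16.0, 17.0, 15.0, 11.0, 7.0]
```

Call:
{"op": "move_arm", "data": {"commands": [[[-0.01,0.1,0],[0,0,0],0.0],[[-0.01,0.1,0],[0,0,0],0.0],[[-0.01,0.1,0],[0,0,0],0.0],[[-0.01,0.1,0],[0,0,0],0.0],[[0,0,0],[0,0,0],0.0]]}}

```text
t: 10.55
eef_pos: [591.7, 49.8, 27.6]
tcp_rot: [3.142, -0.0, 1.68]
ft_force: [0.7, 0.5, 0.4]
opening: 0.168
grip_force: 30.0
```

```bash
python3 lift.py | sed '2,3d'
```

```text
[591.69  49.79  27.63] [0.68 0.49 0.43] [ 0.12 -0.12 -0.03]
now stem (array([ 1.67, -2.02], dtype=float32), 0.844) pad (array([0.06, 0.07], dtype=float32), 0.935) [14.0, 18.0, 15.0, 11.0, 10.0, 16.0, 17.0, 15.0, 11.0, 7.0]
```

Call:
{"op": "move_arm", "data": {"commands": [[[-0.01,0.1,0],[0,0,0],0.0],[[-0.01,0.1,0],[0,0,0],0.0],[[-0.01,0.1,0],[0,0,0],0.0],[[-0.01,0.1,0],[0,0,0],0.0],[[0,0,0],[0,0,0],0.0]]}}

```text
t: 11.2
eef_pos: [591.3, 53.8, 27.6]
tcp_rot: [-3.142, -0.0, 1.68]
ft_force: [0.1, 0.8, 0.8]
opening: 0.166
grip_force: 30.0
```

```bash
python3 lift.py | sed '2,3d'
```

```text
[591.27  53.82  27.63] [0.1  0.82 0.83] [ 0.16 -0.12 -0.03]
now stem None pad (array([ 0.01, -0.03], dtype=float32), 0.944) [14.0, 18.0, 15.0, 11.0, 10.0, 17.0, 18.0, 15.0, 11.0, 7.0]
```

Call:
{"op": "move_arm", "data": {"commands": [[[-0.01,0.1,0],[0,0,0],0.0],[[-0.01,0.1,0],[0,0,0],0.0]]}}

```text
t: 11.55
eef_pos: [591.1, 55.6, 27.6]
tcp_rot: [3.142, 0.0, 1.68]
ft_force: [0.5, 0.0, -0.1]
opening: 0.167
grip_force: 30.0
```

Call:
{"op": "move_arm", "data": {"commands": [[[-0.01,0.1,0],[0,0,0],0.0],[[-0.01,0.1,0],[0,0,0],0.0]]}}

```text
t: 11.75
eef_pos: [590.9, 57.7, 27.6]
tcp_rot: [3.142, 0.0, 1.68]
ft_force: [0.5, -0.5, -0.0]
opening: 0.167
grip_force: 30.0
```

```bash
python3 lift.py | sed '2,3d'
```

```text
[590.88  57.69  27.63] [ 0.5  -0.48 -0.05] [-0.06 -0.14  0.  ]
now stem None pad (array([0.04, 0.01], dtype=float32), 0.943) [14.0, 18.0, 15.0, 11.0, 10.0, 16.0, 17.0, 15.0, 11.0, 6.0]
```

Call:
{"op": "move_arm", "data": {"commands": [[[-0.01,0.1,0],[0,0,0],0.0],[[-0.01,0.1,0],[0,0,0],0.0]]}}

```text
t: 12.1
eef_pos: [590.7, 59.7, 27.7]
tcp_rot: [3.142, 0.0, 1.68]
ft_force: [0.1, 0.1, -0.4]
opening: 0.167
grip_force: 30.0
```

```bash
python3 lift.py | sed '2,3d'
```

```text
[590.72  59.66  27.66] [ 0.08  0.13 -0.4 ] [-0.04 -0.12  0.01]
now stem None pad (array([0.08, 0.04], dtype=float32), 0.936) [14.0, 18.0, 15.0, 11.0, 10.0, 16.0, 17.0, 15.0, 11.0, 7.0]
```

Call:
{"op": "move_arm", "data": {"commands": [[[-0.01,0.1,0],[0,0,0],0.0],[[-0.01,0.1,0],[0,0,0],0.0]]}}

```text
t: 12.45
eef_pos: [590.5, 61.6, 27.7]
tcp_rot: [3.141, 0.0, 1.68]
ft_force: [0.1, -1.1, -0.6]
opening: 0.166
grip_force: 30.0
```

Call:
{"op": "move_arm", "data": {"commands": [[[-0.01,0.1,0],[0,0,0],0.0],[[-0.01,0.1,0],[0,0,0],0.0]]}}

```text
t: 12.65
eef_pos: [590.4, 63.3, 27.7]
tcp_rot: [3.141, 0.001, 1.68]
ft_force: [0.9, -6.3, 0.3]
opening: 0.162
grip_force: 30.0
```

```bash
python3 lift.py | sed '2,3d'
```

```text
[590.44  63.29  27.68] [ 0.92 -6.32  0.32] [-0.99 -0.16  0.04]
now stem None pad (array([0.09, 0.03], dtype=float32), 0.915) [14.0, 18.0, 15.0, 12.0, 10.0, 16.0, 17.0, 15.0, 11.0, 6.0]
```

Call:
{"op": "move_arm", "data": {"commands": [[[-0.01,0.1,0],[0,0,0],0.0],[[-0.01,0.1,0],[0,0,0],0.0]]}}

```text
t: 13.0
eef_pos: [590.2, 65.2, 27.7]
tcp_rot: [3.141, 0.0, 1.679]
ft_force: [-0.1, -5.7, 0.2]
opening: 0.165
grip_force: 30.0
```

```bash
python3 lift.py | sed '2,3d'
```

```text
[590.24  65.2   27.68] [-0.06 -5.68  0.16] [-1.02 -0.23  0.05]
now stem (array([-4.84,  2.84], dtype=float32), 0.728) pad (array([ 0.1 , -0.09], dtype=float32), 0.907) [14.0, 18.0, 15.0, 11.0, 10.0, 17.0, 18.0, 15.0, 11.0, 6.0]
```

Call:
{"op": "move_arm", "data": {"commands": [[[-0.02,0.2,0],[0,0,0],0.0],[[-0.02,0.2,0],[0,0,0],0.0],[[-0.02,0.2,0],[0,0,0],0.0],[[-0.02,0.1,0],[0,0,0],0.0]]}}

```text
t: 13.55
eef_pos: [589.5, 72.3, 27.7]
tcp_rot: [3.141, 0.0, 1.68]
ft_force: [0.8, -7.5, -0.6]
opening: 0.17
grip_force: 30.0
```

```bash
python3 lift.py | sed '2,3d'
```

```text
[589.46  72.27  27.67] [ 0.79 -7.48 -0.63] [-1.09 -0.27 -0.01]
now stem (array([-4.74,  2.8 ], dtype=float32), 0.746) pad (array([ 0.22, -0.34], dtype=float32), 0.843) [14.0, 18.0, 15.0, 12.0, 9.0, 16.0, 17.0, 15.0, 12.0, 7.0]
```

Call:
{"op": "move_arm", "data": {"commands": [[[-0.02,0.2,0],[0,0,0],0.0],[[-0.02,0.2,0],[0,0,0],0.0],[[-0.02,0.2,0],[0,0,0],0.0],[[0,0.1,0],[0,0,0],0.0],[[0,0,0],[0,0,0],0.0],[[0,0,0],[0,0,0],0.0],[[0,0,0],[0,0,0],0.0]]}}

```text
t: 14.4
eef_pos: [588.8, 79.2, 27.7]
tcp_rot: [3.141, 0.0, 1.68]
ft_force: [0.6, -6.0, 0.3]
opening: 0.167
grip_force: 30.0
```

```bash
python3 lift.py | sed '2,3d'; python3 - <<'E'
from h import *
b=read_camera("scene");cv2.imwrite("pics/s5.png",b)
v=lambda i:cv2.resize(i[270:370,330:430],None,fx=4,fy=4,interpolation=cv2.INTER_CUBIC)
cv2.imwrite("pics/cmp.png",np.hstack([v(cv2.imread("pics/s3.png")),v(b)]))
E
```

```text
[588.78  79.25  27.67] [ 0.6  -6.    0.28] [-0.93 -0.21  0.06]
now stem (array([-4.83,  2.25], dtype=float32), 0.718) pad (array([ 0.1, -0.5], dtype=float32), 0.896) [14.0, 17.0, 14.0, 12.0, 9.0, 16.0, 17.0, 16.0, 12.0, 7.0]
```

View pics/cmp.png

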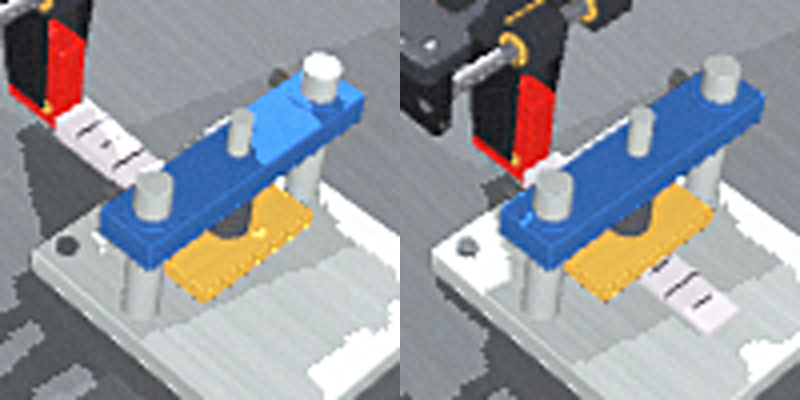

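The pad has risen about 0.5 px (roughly 1.3 mm), in line with the 17 mm pushed past first contact. The nose comes out centrally behind the pad, and the drag is a steady 6 N or so.

```bash
python3 -c "
from cell import env
print(env.job_done())"
```

```text
the job is handed in; nothing more can be done
None
```

The red-handled taper gauge is in flat and central under the brass pad, with the pad raised about 1.3–1.4 mm and a steady drag of about 6 N; the arm is still gripping it there, and the job was handed in at about 15 s.

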